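# Drive a dowel pin to its set depth in the bench pin press

### The job

Take the work carrier by its upright fin and slide it gently along the worktop between the pin press's guides (never over 30 N) until it is fully home against the back stop. Let go, then push the plunger's knob down until it bottoms on its stop collar and so drives the brass dowel pin; keep it on the stop for about a second, bearing on the stop with no more than 15 N, and let it spring back up. Leave the carrier home in the press and do not disturb the plaster cast and the wax jar.

Things in the scene. Friction and masses are not known exactly. Their poses are not given: they have to be found in the camera images.
- pin_press: Grey bench pin press, fixed. Origin: on the worktop under the plunger's axis; x points into it from its open front, z up. Two steel guides 16 mm high, x=-35 to +25 mm, inner faces at y=+-27.5 mm, flared lips to x=-57 mm; no floor between them. Back stop face at x=+22 mm. Column x=34 to 74 mm, 66 mm wide; head x=-24 to 74 mm, 46 mm wide, z=84 to 112 mm. Feet reach y=+-63 mm.
- press_plunger: Vertical sprung plunger with black 40 mm mushroom knob. Origin: centre of the underside of its 18 mm nose, 56 mm above the worktop when up. Push needed: 4 N at the top, rising evenly to 7 N at 22 mm down, plus 2 N for the pin. Stroke to the stop: 8 to 22 mm, set anew each time, not measured; there the push rises steeply (rubber washer, several N/mm). Springs back up.
- knob_top (a point): Centre of the knob's flat top (flat 34 mm dia.), 166 mm above the worktop when the plunger is up; moves with it. The knob's underside is 16 mm lower.
- stop_bracket: Fixed 40 mm steel boss on the press head round the stem; origin 112 mm above the worktop on the plunger axis. It carries the stop: a knurled collar (30 mm dia., 13 mm high, rubber washer on top) screwed to another height each time, its top 128 to 142 mm above the worktop, not measured. The knob lands on it.
- carrier: Loose aluminium carrier, 0.2 kg: plate x=-140 to +22 mm, 51 mm wide, 12 mm thick, with a plaster block 40 x 44 mm (top at 32 mm) holding the pin. Origin: underside, below the pin; x towards the block end, which enters the press first; z up. Home: origin and x axis coincide with the press's. The undriven pin's top is 52 mm up, 4 mm under the raised plunger's nose.
- fin (a point): Middle of the top edge of the carrier's upright grip fin, at x=-120 mm, z=54 mm of the carrier. Fin: 36 mm long along the carrier's x, 10 mm thick in y, rising from the plate's top (12 mm).
- dowel_pin (a joint): How far the brass dowel pin (8 mm dia., upright in the plaster block) has been driven down, m: 0 as found, 0.0185 at most; it takes about 2 N and stays where it is left.
- plaster_cast: Loose white dental cast 56 x 68 x 32 mm, a bystander between carrier and press. Origin: centre of its underside.
- wax_jar: Loose white jar with black lid, 61 mm dia., 62 mm high, a bystander to the right of the press. Origin: centre of its underside.
Mind the look-alikes: they are no part of the job. There is more than one size of the carrier; the job needs the larger.

How it is judged:
By the outcome, as a careful person would: the job done as asked, in the order asked, and still so for the second after the job is handed in, with the robot touching nothing.
It also fails if it takes over 62 s, if anything falls off the work surface, if the arm or the gripper's body presses on something with over 40 N, if the wrist force passes 120 N, or if a joint passes its speed limit or range.

### The arm

A 6-joint arm with a two-finger parallel gripper is mounted at the origin on a cart in front of the work surface, level with it; the furniture and walls round the work are solid. World frame = base frame: x ahead of the robot, y to its left, z up, the work surface at z = 0. Lengths are in m, angles in rad, forces in N, time in s.
With the tool pointing down it reaches from about 0.375 to 0.925 m from the base axis. Payload 5.7 kg.
Tool frame: the origin (TCP) lies midway between the tips of the shut fingers; the grasp point (between the pads) lies 19 mm behind it; z points along the fingers, y is the line along which they close (so a half turn about z gives the same grasp; the last joint's range is limited). The gripper opens to 88 mm and grips with 3 to 60 N. Pads are 20 mm wide; open, the fingers measure 115 mm over their backs; the gripper's body (75 mm by 178 mm) begins 61 mm behind the grasp point.
Start: joints at [-1.437, 0.359, 1.51, -0, 1.272, -0.115], TCP at [0.148, -0.581, 0.192] pointing down, gripper open.
Joint ranges: [-2.97, 2.97], [-1.01, 2.36], [0.21, 2.38], [-0.96, 4.11], [0.2, 2.71], [-2.98, 2.98]. Speed limits (rad/s): [2.39, 2.39, 3.14, 3.14, 3.14, 3.14].

### API

Orientations are given as [roll, pitch, yaw] about the fixed x, y, z axes, in that order (R = Rz(yaw) Ry(pitch) Rx(roll)).
In Python, from bench import r gives the robot as it stands.
- The arm moves only by the shell command python3 -m handwheel 'ROWS'. ROWS is JSON, one flat list of numbers, 7 for each row, row after row: the shift along the world's x, y, z in units of 25 mm (1.0 is 25 mm), then the turn, a rotation vector about the world's x, y, z in units of 6 degrees (1.0 is 6 degrees), then the closure, from -1 (fully open) to 1 (shut). In form: [dx, dy, dz, wx, wy, wz, hand, dx, dy, dz, wx, wy, wz, hand, ...]. A call has 1 to 10 rows; each row shifts and turns the commanded pose from where the row before left it; what a row does not reach is not made up. A row lasts 1/12 s, in which the tool goes at most 41.7 mm and 7.16 degrees, less where a joint would pass 70% of its speed; a pose out of reach is approached as far as the arm can. A call is refused whole if a number of a shift passes 1 or a number of a turn 1, either way. A call with a gripper value outside its range is refused whole. The fingers move at their own pace and stop on an object; the grip force is fixed at half the most. Time passes only in rows, so rows that do not move let the fingers close. It gives the time, the measured TCP pose, the force, the opening and the grip force at its end, in the units of the state.
- r.get_obs(): the state, without advancing time (a new reading comes with each control period).
- r.get_image(name): name is "scene" or "side" or "wrist"; returns a dict with "frame" (384x512x3 uint8, red, green, blue), "fx", "fy", "cx", "cy" (pixels), "R" (3x3) and "t" (3): a world point X has camera coordinates R X + t; the wrist camera has in their place "T_tool_cam" (4x4, takes a point from camera to tool coordinates, whose origin is the TCP and whose axes are the flange's). Camera axes: x right, y down, z forward; pixel columns grow to the right and rows downward; lengths in m; the calibration is good to about 2 mm. A picture is of the moment at which its call begins: read the wrist's pose just before it. There is no depth.
- r.close_job(): hands the job in; it is judged then, once.
Trained networks look in the newest picture that a camera, given by its name, has taken for a name from the list of things; names that differ only in an ending like _2 or _b are one class to them, and where a whole thing is asked for, a point or a joint stands for the part that bears it (a point fixed in the world has none). Each returns a list of dicts, best first, with "conf" (0 to 1); they miss things now and then, are a little off and sometimes report something else, mostly with a low value. They report only what shows in the picture. A call takes as long as a camera call. They do not tell look-alikes from the thing itself.
- r.masks_of(camera, name): "pixels" (384x512 bool, what is visible of it) and "pixel" ([row, column] in pixels, amid what is visible of it).
The state is a dict: "time": time; "joints": joint angles; "qd": joint speeds; "joint_torque": joint torques, N m; "position": TCP position; "orientation": TCP orientation; "force": force on the tool from outside, world axes, zero at the start; "torque": the same for the moment, N m; "finger_gap": opening from 0.0 (shut) to 1.0 (fully open); "grip_force": force on a finger pad.
Only numpy, scipy, OpenCV 4.12 (cv2) and the standard library are available. Lean on these libraries where they do the work, as an engineer would, in place of code of your own. Each camera call takes 0.05 s, during which the arm holds its last target. There are 200 camera calls.

## Working session

There is one attempt and no reset: what is moved stays moved. The work goes in short steps, Python scripts to look and compute and a shell command to move; the robot and the scene stay as the last step left them, time stands still between calls to the robot, and variables do not carry over. Pictures are saved under pics/ and viewed, at most 10 in all, crops included, and the job is handed in when it is done.

```bash
mkdir -p pics; ls; python3 - <<'E'
from bench import r
import cv2,numpy as np
o=r.get_obs();print(o['time'],o['position'],o['orientation'],o['finger_gap'])
ims=[]
for c in("scene","side"):
    d=r.get_image(c);f=d["frame"][:,:,::-1].copy();cv2.imwrite(f"pics/{c}0.png",f);print(c,d['fx'],d['fy'],d['cx'],d['cy'],np.round(d['R'],4).tolist(),np.round(d['t'],4).tolist())
    for n in("pin_press","press_plunger","knob_top","stop_bracket","carrier","fin","plaster_cast","wax_jar"):
        for m in r.masks_of(c,n):
            ys,xs=np.nonzero(m['pixels']);print(c,n,round(m['conf'],2),np.round(m['pixel']).tolist(),(xs.min(),xs.max(),ys.min(),ys.max()) if len(xs) else None)
E
```

```text
pics
0.0 [ 0.14762363 -0.58077536  0.19162613] [-3.13976364e+00 -2.10093179e-04  2.48750288e-01] 1.0000716197566972
scene 384.4062516559586 384.4062516559586 255.73390702798667 192.61369527606413 [[-0.7856, -0.6185, -0.0142], [-0.3069, 0.4096, -0.8591], [0.5372, -0.6706, -0.5116]] [0.4419, 0.2877, 0.8119]
scene pin_press 0.79 [174.0, 266.0] (np.int64(247), np.int64(295), np.int64(146), np.int64(202))
scene press_plunger 0.57 [148.0, 275.0] (np.int64(268), np.int64(280), np.int64(145), np.int64(179))
scene carrier 0.71 [267.0, 213.0] (np.int64(180), np.int64(243), np.int64(247), np.int64(284))
scene carrier 0.65 [335.0, 197.0] (np.int64(175), np.int64(221), np.int64(313), np.int64(355))
scene fin 0.9 [270.0, 210.0] (np.int64(180), np.int64(244), np.int64(246), np.int64(284))
scene fin 0.78 [335.0, 197.0] (np.int64(175), np.int64(222), np.int64(312), np.int64(355))
scene plaster_cast 0.69 [229.0, 237.0] (np.int64(228), np.int64(248), np.int64(218), np.int64(236))
scene wax_jar 0.63 [170.0, 320.0] (np.int64(310), np.int64(328), np.int64(160), np.int64(183))
side 364.63989821851624 364.6
[... 687 characters left out ...]
(289), np.int64(336), np.int64(295), np.int64(313))
side fin 0.77 [259.0, 264.0] (np.int64(232), np.int64(291), np.int64(243), np.int64(269))
side fin 0.63 [303.0, 311.0] (np.int64(289), np.int64(336), np.int64(296), np.int64(313))
side fin 0.24 [223.0, 244.0] (np.int64(236), np.int64(256), np.int64(214), np.int64(231))
side plaster_cast 0.53 [226.0, 243.0] (np.int64(236), np.int64(256), np.int64(214), np.int64(231))
side wax_jar 0.6 [162.0, 256.0] (np.int64(249), np.int64(262), np.int64(154), np.int64(172))
side wax_jar 0.56 [173.0, 228.0] (np.int64(214), np.int64(252), np.int64(147), np.int64(196))
side wax_jar 0.3 [159.0, 234.0] (np.int64(231), np.int64(240), np.int64(155), np.int64(164))
```

```bash
python3 - <<'E'
import cv2
a=cv2.imread('pics/scene0.png')[130:370,150:350];b=cv2.imread('pics/side0.png')[130:330,200:350]
cv2.imwrite('pics/c1.png',cv2.resize(a,None,fx=2.5,fy=2.5,interpolation=2)) 
cv2.imwrite('pics/c2.png',cv2.resize(b,None,fx=3,fy=3,interpolation=2))
E
```

```text
(no output)
```

View pics/c1.png

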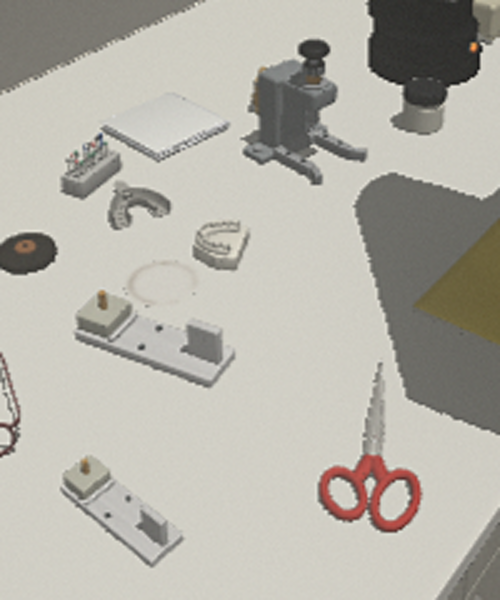

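View pics/c2.png

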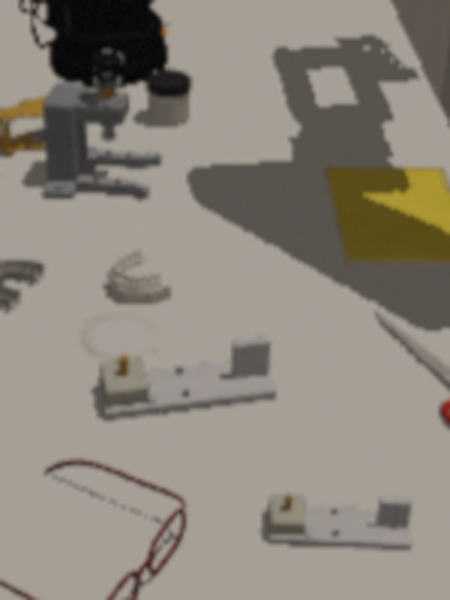

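The two carriers are at scene (210,265) and (197,335). The first is bigger even though it is farther from the camera, so it should be the larger one. I'll check this by fitting the given dimensions to the masks of both.

```bash
cat > h.py <<'E'
import numpy as np,cv2
from scipy.optimize import minimize
from scipy.spatial.transform import Rotation as Ro
def box(x0,x1,y0,y1,z0,z1): return np.array([[x,y,z] for x in(x0,x1) for y in(y0,y1) for z in(z0,z1)])/1000
def cyl(x,y,z0,z1,r): a=np.linspace(0,6.283,25)[:-1]; return np.array([[x+r*np.cos(t),y+r*np.sin(t),z] for t in a for z in(z0,z1)])/1000
CAR=[box(-140,22,-25.5,25.5,0,12),box(-20,20,-22,22,12,32),box(-138,-102,-5,5,12,54),cyl(0,0,32,52,4)]
PRESS=[box(34,74,-33,33,0,84),box(-24,74,-23,23,84,112),box(-35,25,27.5,37,0,16),box(-35,25,-37,-27.5,0,16)]
KNOB=[cyl(0,0,150,166,19)]
JAR=[cyl(0,0,0,62,30.5)]; CAST=[box(-28,28,-34,34,0,32)]
def proj(d,P):
    c=P@np.array(d['R']).T+d['t']; return c[:,:2]/c[:,2:]*[d['fx'],d['fy']]+[d['cx'],d['cy']]
def wristcam(d,o):
    R=Ro.from_euler('xyz',o['orientation']).as_matrix();T=np.eye(4);T[:3,:3]=R;T[:3,3]=o['position']
    C=np.linalg.inv(T@np.array(d['T_tool_cam'])); d['R']=C[:3,:3];d['t']=C[:3,3]; return d
def place(P,p): c,s=np.cos(p[2]),np.sin(p[2]); return P@np.array([[c,s,0],[-s,c,0],[0,0,1]])+[p[0],p[1],0]
def ray(d,px,z):
    R=np.array(d['R']);C=-R.T@d['t'];v=R.T@[(px[0]-d['cx'])/d['fx'],(px[1]-d['cy'])/d['fy'],1]; return C+v*(z-C[2])/v[2]
def sil(d,parts,p,S=4):
    im=np.zeros((384*S,512*S),np.uint8)
    for P in parts:
        q=(proj(d,place(P,p))+.5)*S
        cv2.fillConvexPoly(im,cv2.convexHull(np.round(q).astype(np.int32)),1)
    return im
def fit(views,parts,p0,yaw=True,S=4):
    ms=[(d,cv2.resize(m.astype(np.uint8),None,fx=S,fy=S,interpolation=0)) for d,m in views]
    def f(v):
        p=(v[0],v[1],v[2] if yaw else p0[2]); s=0
        for d,m in ms:
            a=sil(d,parts,p,S); s-=(a&m).sum()/max(1,(a|m).sum())
        return s/len(ms)
    best=None
    x=np.array(p0,float)
    for k in(1,.3,.1):
        sx=np.vstack([x]+[x+k*np.array(e) for e in((.03,0,0),(0,.03,0),(0,0,.2))])
        x=(b:=minimize(f,x,method='Nelder-Mead',options=dict(initial_simplex=sx,xatol=1e-4,fatol=1e-5))).x
    return x,-b.fun
E
python3 - <<'E'
from bench import r
from h import *
A=r.get_image("scene");B=r.get_image("side")
def ms(c,n,px):
    l=r.masks_of(c,n);m=min(l,key=lambda m:np.hypot(m['pixel'][0]-px[0],m['pixel'][1]-px[1]));return m['pixels']
for n,parts,pa,pb,h,z in(("carrier",CAR,(267,213),(257,261),0,.01),("carrier",CAR,(335,197),(306,313),0,.01),("plaster_cast",CAST,(229,237),(226,243),0,.015),("wax_jar",JAR,(170,320),(162,256),0,.03)):
    ma,mb=ms("scene",n,pa),ms("side",n,pb)
    p0=ray(B,pb[::-1],z);q0=ray(A,pa[::-1],z);p0[2]=0
    if n=="carrier":p0[0]+=.06
    x,i=fit([(A,ma),(B,mb)],parts,p0,n!="wax_jar");print(n,pa,np.round(q0,3),np.round(p0,3),np.round(x,4),round(i,3))
ma,mb=ms("scene","press_plunger",(148,275)),ms("side","press_plunger",(151,235))
for d,m in((A,ma),(B,mb)):
    ys,xs=np.nonzero(m);t=ys<=ys.min()+4;u=(xs[t].min()+xs[t].max())/2;print("knob",u,ys.min(),ray(d,(u,ys.min()+2.5),.166))
ma,mb=ms("scene","pin_press",(174,266)),ms("side","pin_press",(174,228))
p0=ray(B,(235,150),.166);p0[2]=0
for y in(-.3,0,.3):
  p0[2]=y;x,i=fit([(A,ma),(B,mb)],PRESS+KNOB,p0);print("press",np.round(x,4),round(i,3))
E
```

```text
carrier (267, 213) [0.55  0.191 0.01 ] [0.616 0.193 0.   ] [0.6139 0.2059 0.189 ] 0.877
carrier (335, 197) [0.432 0.362 0.01 ] [0.493 0.369 0.   ] [ 0.5073  0.3494 -0.0792] 0.22
plaster_cast (229, 237) [0.603 0.036 0.015] [0.612 0.052 0.   ] [0.6072 0.029  0.3847] 0.683
wax_jar (170, 320) [ 0.584 -0.4    0.03 ] [ 0.573 -0.378  0.   ] [ 0.5778 -0.3826  0.067 ] 0.822
knob 275.0 146 [ 0.64711545 -0.20979131  0.166     ]
knob 235.0 147 [ 0.64650133 -0.19713961  0.166     ]
press [ 0.6461 -0.2113 -0.1353] 0.747
press [ 0.6464 -0.2099 -0.0848] 0.748
press [ 0.646  -0.2106 -0.1274] 0.748
```

The larger-size model fits the carrier at scene (210,265) with IoU 0.88, against 0.22 for the one at (197,335). The first is therefore the right carrier, which agrees with the enlarged crop. I'll move in now and get a wrist view of the press on the way.

```bash
python3 -m handwheel '[0.75,0.95,0.2,0,0,0,-1,0.75,0.95,0.2,0,0,0,-1,0.75,0.95,0.2,0,0,0,-1,0.75,0.95,0.2,0,0,0,-1,0.75,0.95,0.2,0,0,0,-1,0.75,0.95,0.2,0,0,0,-1,0.75,0.95,0.2,0,0,0,-1,0.75,0.95,0.2,0,0,0,-1,0.75,0.95,0,0,0,0,-1,0.75,0.95,0,0,0,0,-1]'
python3 -m handwheel '[0.75,0.95,0,0,0,0,-1,0.75,0.95,0,0,0,0,-1,0.75,0.95,0,0,0,0,-1,0.75,0.95,0,0,0,0,-1,0.75,0.95,0,0,0,0,-1,0.75,0.95,0,0,0,0,-1,0,0,0,0,0,0,-1,0,0,0,0,0,0,-1]'
python3 - <<'E'
from bench import r
from h import *
o=r.get_obs();d=wristcam(r.get_image("wrist"),o);f=d['frame'][:,:,::-1].copy()
for p in PRESS+KNOB: cv2.polylines(f,[cv2.convexHull(np.round(proj(d,place(p,(.646,-.2105,-.12)))).astype(np.int32))],1,(0,0,255))
cv2.imwrite('pics/w1.png',f);print(o['position'],o['orientation'],o['force'])
E
```

```text
time: 2.43
position: [0.3361, -0.343, 0.233]
orientation: [3.141, -0.001, 0.249]
force: [0.2, -0.0, 0.6]
finger_gap: 1.002
grip_force: 0.0
time: 3.1
position: [0.4483, -0.2005, 0.2324]
orientation: [3.141, 0.0, 0.252]
force: [0.1, 0.7, -0.2]
finger_gap: 1.002
grip_force: 0.0
[ 0.44827131 -0.20051799  0.23244528] [3.14148822e+00 1.24974096e-04 2.52091140e-01] [ 0.13061352  0.70025527 -0.21046941]
```

View pics/w1.png

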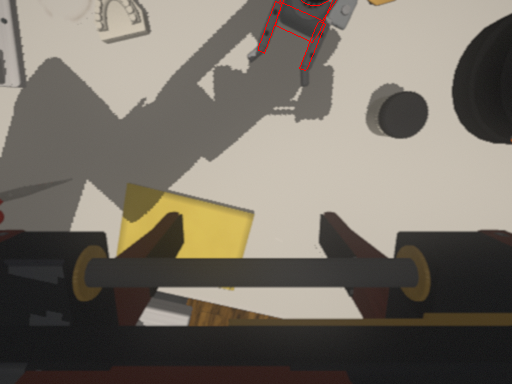

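The wrist view shows the press guides at about (262,50) and (318,65), and they line up with the overlay of the fitted pose. The jar is at (403,115). Next is the carrier.

```bash
python3 -m handwheel '[0,0.95,0,0,0,-0.1,-1,0,0.95,0,0,0,-0.1,-1,0,0.95,0,0,0,-0.1,-1,0,0.95,0,0,0,-0.1,-1,0,0.95,0,0,0,-0.1,-1,0,0.95,0,0,0,-0.1,-1,0,0.95,0,0,0,0,-1,0,0.95,0,0,0,0,-1,0,0.95,0,0,0,0,-1,0,0.95,0,0,0,0,-1]'
python3 -m handwheel '[-0.4,0.95,0,0,0,0,-1,-0.4,0.95,0,0,0,0,-1,-0.4,0.95,0,0,0,0,-1,-0.4,0.95,0,0,0,0,-1,0,0.95,0,0,0,0,-1,0,0.5,0,0,0,0,-1,0,0,0,0,0,0,-1,0,0,0,0,0,0,-1]'
python3 - <<'E'
from bench import r
from h import *
o=r.get_obs();d=wristcam(r.get_image("wrist"),o);f=d['frame'][:,:,::-1].copy()
print(o['position'],o['orientation'])
l=r.masks_of("wrist","carrier")
for m in l: print(m['conf'],m['pixel'])
m=min(l,key=lambda m:abs(ray(d,m['pixel'][::-1],.01)-[.56,.195,.01]).sum())
x,i=fit([(d,m['pixels'])],CAR,(.614,.206,.189),S=2);print(x,i, 'fin',place(np.array([[-.12,0,.054]]),x))
for p in CAR: cv2.polylines(f,[cv2.convexHull(np.round(proj(d,place(p,x))).astype(np.int32))],1,(0,0,255))
cv2.imwrite('pics/w2.png',f)
E
```

```text
time: 3.98
position: [0.4474, 0.0355, 0.2325]
orientation: [3.141, -0.0, 0.184]
force: [0.5, 0.8, 0.3]
finger_gap: 1.0
grip_force: 0.0
time: 4.65
position: [0.4079, 0.1663, 0.2324]
orientation: [3.141, 0.0, 0.186]
force: [0.3, 0.0, 0.1]
finger_gap: 0.996
grip_force: 0.0
[0.40788709 0.16630935 0.23239789] [3.14090786e+00 1.14476144e-04 1.86176143e-01]
0.65 [124.6, 130.7]
0.63 [59.6, 252.1]
[0.61258567 0.20375796 0.20113484] 0.9779212893966992 fin [[0.49500481 0.17978419 0.054     ]]
```

View pics/w2.png

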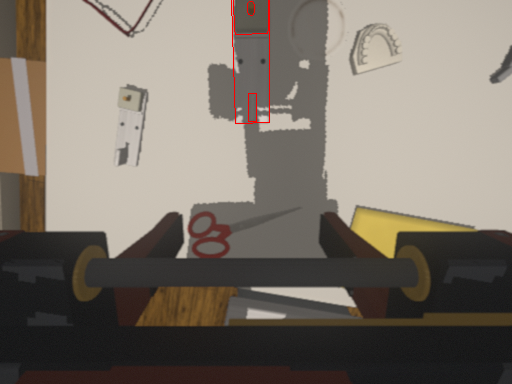

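The larger carrier is at (250,60) and fits at IoU 0.98. The small one is at (130,125) and the cast at (375,50). The fin comes out at (0.495, 0.180), so I'll move over it and descend.

```bash
python3 -m handwheel '[0.87,0.135,0,0,0,0.14,-1,0.87,0.135,0,0,0,0,-1,0.87,0.135,-0.5,0,0,0,-1,0.87,0.135,-1,0,0,0,-1,0,0,-1,0,0,0,-1,0,0,-1,0,0,0,-1,0,0,-1,0,0,0,-1,0,0,-1,0,0,0,-1,0,0,-1,0,0,0,-1,0,0,-1,0,0,0,-1]'
python3 -m handwheel '[0,0,-0.6,0,0,0,-1,0,0,-0.3,0,0,0,-1,0,0,0,0,0,0,-1,0,0,0,0,0,0,-1]'
```

```text
time: 5.58
position: [0.4951, 0.1791, 0.0439]
orientation: [3.141, -0.0, 0.199]
force: [0.9, 0.1, 0.4]
finger_gap: 1.0
grip_force: 0.0
time: 5.92
position: [0.4951, 0.18, 0.0227]
orientation: [3.142, 0.0, 0.2]
force: [0.6, 0.4, 1.0]
finger_gap: 0.999
grip_force: 0.0
```

```bash
python3 -m handwheel '[0,0,0,0,0,0,0.2,0,0,0,0,0,0,0.4,0,0,0,0,0,0,0.6,0,0,0,0,0,0,0.8,0,0,0,0,0,0,1,0,0,0,0,0,0,1,0,0,0,0,0,0,1,0,0,0,0,0,0,1,0,0,0,0,0,0,1,0,0,0,0,0,0,1]'
```

```text
time: 6.75
position: [0.4947, 0.1808, 0.0224]
orientation: [-3.141, 0.0, 0.201]
force: [-0.2, 0.2, -0.8]
finger_gap: 0.281
grip_force: 0.0
```

```bash
python3 -m handwheel '[0,0,0,0,0,0,1,0,0,0,0,0,0,1,0,0,0,0,0,0,1,0,0,0,0,0,0,1,0,0,0,0,0,0,1]'
```

```text
time: 7.17
position: [0.4947, 0.1808, 0.0224]
orientation: [-3.141, 0.0, 0.201]
force: [0.0, 0.3, -0.7]
finger_gap: 0.104
grip_force: 30.0
```

Gripped: the opening matches the 10 mm fin. Before sliding, I'll check where the scissors and other clutter lie relative to the slide path.

```bash
python3 - <<'E'
from bench import r
from h import *
A=r.get_image("scene")
for n,p in(("tip",(302,275)),("handleL",(278,326)),("handleR",(318,326)),("bottom",(298,342)),("pivot",(299,312)),("glasses",(157,310)),("yellow corner",(316,252))): print(n,ray(A,p,.003).round(3))
cast=max(r.masks_of("scene","plaster_cast"),key=lambda m:m['conf'])['pixels'];ys,xs=np.nonzero(cast)
for p in((xs[ys.argmax()],ys.max()),(xs.min(),ys[xs.argmin()]),(xs.max(),ys[xs.argmax()])): print('cast',p,ray(A,p,0.0).round(3))
cv2.imwrite('pics/s3.png',cv2.resize(A['frame'][200:370,150:350,::-1],None,fx=3,fy=3))
E
```

```text
tip [0.359 0.073 0.003]
handleL [0.316 0.236 0.003]
handleR [0.248 0.185 0.003]
bottom [0.26  0.245 0.003]
pivot [0.301 0.177 0.003]
glasses [0.557 0.366 0.003]
yellow corner [ 0.377 -0.025  0.003]Traceback (most recent call last):
  File "<stdin>", line 5, in <module>
ValueError: max() iterable argument is empty
```

```bash
python3 - <<'E'
from bench import r
from h import *
W=r.get_image("wrist")
def cam(p,e): return wristcam(dict(W),dict(position=p,orientation=e))
w1=cam([.44827,-.20052,.23245],[3.14149,.0001,.25209]);w2=cam([.40789,.16631,.2324],[3.14091,.0001,.18618])
for n,p in(("ycornerA",(130,183)),("ycornerB",(253,210))): print(n,ray(w1,p,0.003).round(3))
for n,p in(("cast a",(354,73)),("cast b",(402,57)),("cast c",(350,50)),("y",(357,207)),("y2",(473,228)),("tip",(302,207))): print(n,ray(w2,p,0.0).round(3))
for n,p in(("cast l",(95,22)),("cast m",(106,41)),("cast r",(149,32)),("ref knob",(403,100))): print(n,ray(w1,p,0.0).round(3))
E
```

```text
ycornerA [ 0.375 -0.02   0.003]
ycornerB [ 0.38  -0.223  0.003]
cast a [0.573 0.041 0.   ]
cast b [ 0.607 -0.021  0.   ]
cast c [0.602 0.055 0.   ]
y [ 0.374 -0.021  0.   ]
y2 [ 0.375 -0.224  0.   ]
tip [0.357 0.069 0.   ]
cast l [0.593 0.063 0.   ]
cast m [0.573 0.045 0.   ]
cast r [ 0.6   -0.013  0.   ]
ref knob [ 0.604 -0.399  0.   ]
```

The cast's near corner is at x 0.573, the yellow sheet's edge at x 0.38 and the scissors tip at x 0.358. A corridor with the fin at x≈0.408 clears all three.

```bash
python3 -m handwheel '[-0.3,-0.06,0,0,0,0,1,-0.45,-0.1,0,0,0,0,1,-0.45,-0.1,0,0,0,0,1,-0.45,-0.1,0,0,0,0,1,-0.45,-0.1,0,0,0,0,1,-0.45,-0.1,0,0,0,0,1,-0.45,-0.1,0,0,0,0,1,-0.35,-0.07,0,0,0,0,1,-0.12,-0.02,0,0,0,0,1,0,0,0,0,0,0,1]'
python3 -m handwheel '[0,-0.3,0,0,0,-0.19,1,0,-0.55,0,0,0,-0.19,1,0,-0.55,0,0,0,-0.19,1,0,-0.55,0,0,0,-0.19,1,0,-0.55,0,0,0,-0.19,1,0,-0.55,0,0,0,-0.19,1,0,-0.55,0,0,0,-0.19,1,0,-0.55,0,0,0,-0.19,1,0,-0.55,0,0,0,-0.19,1,0,-0.55,0,0,0,-0.19,1]'
```

```text
time: 8.15
position: [0.4064, 0.1617, 0.0224]
orientation: [-3.141, 0.002, 0.201]
force: [-1.8, -0.1, -1.4]
finger_gap: 0.099
grip_force: 30.0
time: 8.98
position: [0.4088, 0.0296, 0.0224]
orientation: [3.142, -0.001, -0.0]
force: [0.2, 0.7, -1.0]
finger_gap: 0.098
grip_force: 30.0
```

```bash
python3 -m handwheel '[0,-0.55,0,0,0,-0.19,1,0,-0.55,0,0,0,-0.19,1,0,-0.55,0,0,0,-0.19,1,0,-0.55,0,0,0,-0.19,1,0,-0.55,0,0,0,-0.19,1,0,-0.55,0,0,0,-0.19,1,0.06,-0.55,0,0,0,0,1,0.06,-0.55,0,0,0,0,1,0.06,-0.55,0,0,0,0,1,0.06,-0.55,0,0,0,0,1]'
python3 -m handwheel '[0.06,-0.55,0,0,0,0,1,0.06,-0.55,0,0,0,0,1,0.06,-0.55,0,0,0,0,1,0.06,-0.55,0,0,0,0,1,0.06,-0.5,0,0,0,0,1,0.02,-0.3,0,0,0,0,1,0,0,0,0,0,0,1,0,0,0,0,0,0,1]'
python3 - <<'E'
from bench import r
from h import *
o=r.get_obs();d=wristcam(r.get_image("wrist"),o);f=d['frame'][:,:,::-1].copy()
print(o['position'],o['orientation'],o['force'])
for n in("pin_press","carrier"):
    for m in r.masks_of("wrist",n): print(n,m['conf'],m['pixel'])
for p in PRESS[2:]: cv2.polylines(f,[cv2.convexHull(np.round(proj(d,place(p,(.646,-.2105,-.12)))).astype(np.int32))],1,(0,0,255))
cv2.imwrite('pics/w3.png',cv2.resize(f,(800,600)))
S=r.get_image("side");g=S['frame'][:,:,::-1];cv2.imwrite('pics/side3.png',cv2.resize(g[130:270,190:340],None,fx=5,fy=4.2857,interpolation=2))
E
```

```text
time: 9.82
position: [0.4144, -0.1081, 0.0224]
orientation: [3.142, -0.0, -0.119]
force: [-0.7, 0.2, -1.2]
finger_gap: 0.1
grip_force: 30.0
time: 10.48
position: [0.4222, -0.1822, 0.0224]
orientation: [-3.142, -0.0, -0.119]
force: [0.2, 0.0, -0.9]
finger_gap: 0.102
grip_force: 30.0
[ 0.42219815 -0.18222321  0.0223641 ] [-3.14156736e+00 -3.77825186e-04 -1.19088922e-01] [ 0.22539322  0.0113189  -0.92148978]
carrier 0.89 [106.2, 254.1]
```

View pics/w3.png

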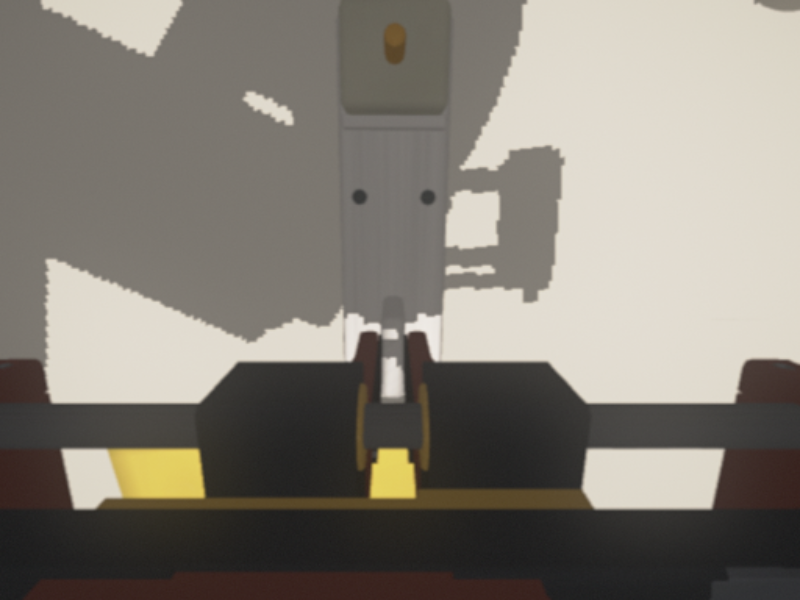

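The carrier sits squarely in the grip, with the pin at (395,38), and the press is out of frame. To refine the press pose I'll enlarge the guides in the earlier wrist picture.

```bash
python3 - <<'E'
import cv2
f=cv2.imread('pics/w1.png')[0:96,230:358];cv2.imwrite('pics/w1c.png',cv2.resize(f,None,fx=6,fy=6,interpolation=0))
E
```

```text
(no output)
```

View pics/w1c.png

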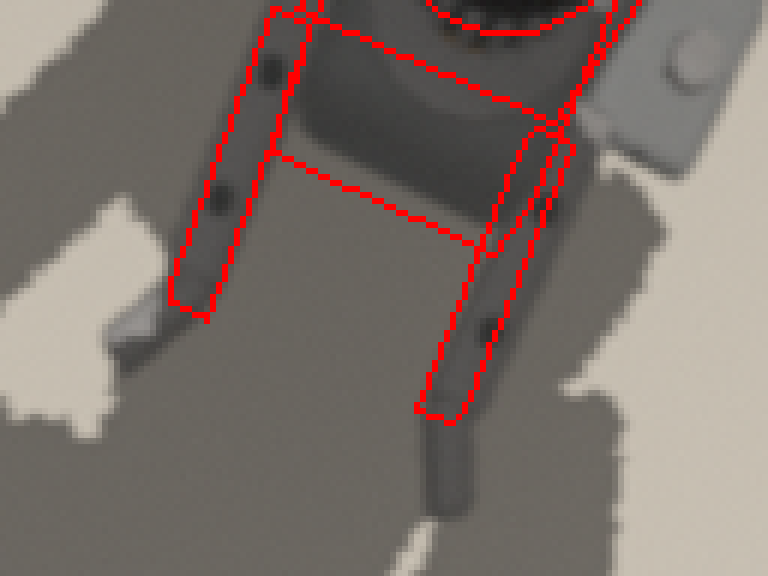

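```bash
python3 - <<'E'
from bench import r
from h import *
W=r.get_image("wrist")
w1=wristcam(dict(W),dict(position=[.44827,-.20052,.23245],orientation=[3.14149,.0001,.25209]))
P={k:ray(w1,(230+x/6-.42,y/6-.42),.016) for k,(x,y) in dict(l1=(271,72),l2=(219,197),r1=(545,207),r2=(490,330)).items()}
for k in P: print(k,P[k].round(4))
for k in 'lr': v=P[k+'1']-P[k+'2'];print('dir',np.arctan2(v[1],v[0]),np.hypot(*v[:2]))
for i in '12':
    v=P['l'+i]-P['r'+i];print('cross yaw',np.arctan2(v[1],v[0])-np.pi/2,np.hypot(*v[:2]),'mid',(P['l'+i]+P['r'+i])/2)
m=(P['l1']+P['r1'])/2-(P['l2']+P['r2'])/2;print('mid dir',np.arctan2(m[1],m[0]))
E
```

```text
l1 [ 0.6637 -0.1794  0.016 ]
l2 [ 0.6364 -0.1747  0.016 ]
r1 [ 0.653  -0.2475  0.016 ]
r2 [ 0.6252 -0.2431  0.016 ]
dir -0.17047539321196753 0.027703717492894676
dir -0.15804669872211896 0.028107506645023508
cross yaw -0.155610435720126 0.06897976312244776 mid [ 0.65832972 -0.21344529  0.016     ]
cross yaw -0.16147805996803433 0.0693242787083673 mid [ 0.63080005 -0.2088834   0.016     ]
mid dir -0.16421608514878624
```

The guide holes give a press yaw of -0.160, consistent across all pairs, with the axis through (0.646, -0.2114). I'll align to that and start the insertion.

```bash
python3 -m handwheel '[0.04,0.14,0,0,0,-0.2,1,0.03,0.13,0,0,0,-0.19,1,0,0,0,0,0,0,1,0.24,-0.038,0,0,0,0,1,0.24,-0.038,0,0,0,0,1,0.24,-0.038,0,0,0,0,1,0.24,-0.038,0,0,0,0,1,0.2,-0.032,0,0,0,0,1,0.16,-0.026,0,0,0,0,1,0.16,-0.026,0,0,0,0,1]'
```

```text
time: 11.57
position: [0.461, -0.1809, 0.0224]
orientation: [-3.141, 0.001, -0.158]
force: [-2.6, 0.5, 1.9]
finger_gap: 0.095
grip_force: 30.0
```

```bash
python3 -m handwheel '[0.16,-0.026,0,0,0,0,1,0.16,-0.026,0,0,0,0,1,0.16,-0.026,0,0,0,0,1,0.16,-0.026,0,0,0,0,1]'
```

```text
time: 11.9
position: [0.4772, -0.1836, 0.0224]
orientation: [-3.142, -0.0, -0.159]
force: [-1.3, -0.2, -0.2]
finger_gap: 0.101
grip_force: 30.0
```

```bash
python3 -m handwheel '[0.16,-0.026,0,0,0,0,1,0.16,-0.026,0,0,0,0,1,0.16,-0.026,0,0,0,0,1,0.16,-0.026,0,0,0,0,1,0.16,-0.026,0,0,0,0,1]'
```

```text
time: 12.32
position: [0.4971, -0.1868, 0.0224]
orientation: [-3.141, -0.0, -0.159]
force: [-1.4, -0.2, -1.7]
finger_gap: 0.099
grip_force: 30.0
```

```bash
python3 -m handwheel '[0.16,-0.026,0,0,0,0,1,0.16,-0.026,0,0,0,0,1,0.12,-0.02,0,0,0,0,1,0.08,-0.013,0,0,0,0,1]'
```

```text
time: 12.65
position: [0.5103, -0.189, 0.0224]
orientation: [3.142, -0.0, -0.159]
force: [-0.3, -0.2, -0.8]
finger_gap: 0.098
grip_force: 30.0
```

```bash
python3 -m handwheel '[0.08,-0.013,0,0,0,0,1,0.08,-0.013,0,0,0,0,1,0.08,-0.013,0,0,0,0,1,0.08,-0.013,0,0,0,0,1,0.08,-0.013,0,0,0,0,1,0.04,-0.006,0,0,0,0,1,0.04,-0.006,0,0,0,0,1]'
```

```text
time: 13.23
position: [0.5219, -0.1908, 0.0224]
orientation: [-3.141, -0.0, -0.159]
force: [-1.3, -1.4, -1.5]
finger_gap: 0.102
grip_force: 30.0
```

```bash
python3 -m handwheel '[0.04,-0.006,0,0,0,0,1,0.04,-0.006,0,0,0,0,1,0.04,-0.006,0,0,0,0,1]'
```

```text
time: 13.48
position: [0.5248, -0.1912, 0.0224]
orientation: [-3.141, 0.0, -0.158]
force: [-0.6, 0.9, -0.2]
finger_gap: 0.101
grip_force: 30.0
```

```bash
python3 -m handwheel '[0.03,-0.005,0,0,0,0,1,0.03,-0.005,0,0,0,0,1]'; python3 -m handwheel '[0.03,-0.005,0,0,0,0,1,0.03,-0.005,0,0,0,0,1]'
```

```text
time: 13.65
position: [0.5263, -0.1915, 0.0224]
orientation: [-3.141, -0.0, -0.159]
force: [-0.7, -0.5, -0.7]
finger_gap: 0.098
grip_force: 30.0
time: 13.82
position: [0.5278, -0.1917, 0.0224]
orientation: [-3.141, 0.0, -0.159]
force: [-1.2, 0.4, -1.2]
finger_gap: 0.099
grip_force: 30.0
```

```bash
python3 -m handwheel '[0.03,-0.005,0,0,0,0,1,0.03,-0.005,0,0,0,0,1]'
```

```text
time: 13.98
position: [0.5292, -0.192, 0.0224]
orientation: [-3.141, 0.0, -0.159]
force: [-2.5, 0.1, 0.3]
finger_gap: 0.098
grip_force: 30.0
```

```bash
python3 -m handwheel '[0.03,-0.005,0,0,0,0,1,0,0,0,0,0,0,1]'; python3 -m handwheel '[0.03,-0.005,0,0,0,0,1,0,0,0,0,0,0,1]'
```

```text
time: 14.15
position: [0.5292, -0.1919, 0.0224]
orientation: [-3.141, 0.002, -0.158]
force: [-4.6, 0.7, 2.9]
finger_gap: 0.103
grip_force: 30.0
time: 14.32
position: [0.5292, -0.1919, 0.0223]
orientation: [-3.141, 0.003, -0.158]
force: [-5.7, -0.2, 3.9]
finger_gap: 0.1
grip_force: 30.0
```

```bash
python3 -m handwheel '[0.03,-0.005,0,0,0,0,1,0,0,0,0,0,0,1]'
```

```text
time: 14.48
position: [0.5292, -0.1919, 0.0223]
orientation: [-3.141, 0.004, -0.158]
force: [-7.0, 0.5, 5.3]
finger_gap: 0.104
grip_force: 30.0
```

```bash
python3 -m handwheel '[0.06,-0.01,0,0,0,0,1,0.06,-0.01,0,0,0,0,1,0,0,0,0,0,0,1]'
```

```text
time: 14.73
position: [0.5291, -0.1918, 0.0223]
orientation: [-3.141, 0.01, -0.157]
force: [-14.5, -1.3, 12.0]
finger_gap: 0.105
grip_force: 30.0
```

```bash
python3 -m handwheel '[-0.1,0.016,0,0,0,0,1,-0.06,0.01,0,0,0,0,1,0,0,0,0,0,0,1]'
```

```text
time: 14.98
position: [0.5292, -0.1919, 0.0224]
orientation: [-3.141, 0.002, -0.159]
force: [-6.6, 0.6, 4.9]
finger_gap: 0.099
grip_force: 30.0
```

It's hard against the stop: 14.5 N with no further travel. I'll ease off and release, since the slight remaining bias toward the stop keeps it home.

```bash
python3 -m handwheel '[-0.05,0.008,0,0,0,0,1,0,0,0,0,0,0,0.7,0,0,0,0,0,0,0.6,0,0,0,0,0,0,0.5,0,0,0,0,0,0,0.4,0,0,0,0,0,0,0.3,0,0,0,0,0,0,0.3,0,0,0,0,0,0,0.3]'
```

```text
time: 15.65
position: [0.5294, -0.1921, 0.0224]
orientation: [-3.142, -0.0, -0.159]
force: [-0.8, 0.3, 1.6]
finger_gap: 0.351
grip_force: 0.0
```

```bash
python3 -m handwheel '[0,0,0.3,0,0,0,0.3,0,0,0.7,0,0,0,0.3,0,0,1,0,0,0,0.3,0,0,1,0,0,0,0.3,0,0,1,0,0,0,1,0,0,1,0,0,0,1,0,0,1,0,0,0,1,0,0,1,0,0,0,1,0,0,0.4,0,0,0,1,0,0,0,0,0,0,1]'
python3 - <<'E'
from bench import r
from h import *
o=r.get_obs();print(o['position'],o['force'],o['finger_gap'])
d=wristcam(r.get_image("wrist"),o);f=d['frame'][:,:,::-1].copy()
l=r.masks_of("wrist","carrier");print([(m['conf'],m['pixel']) for m in l])
p=(.6477,-.2110,-.16)
for q in CAR+PRESS[2:]+KNOB: cv2.polylines(f,[cv2.convexHull(np.round(proj(d,place(q,p))).astype(np.int32))],1,(0,0,255))
g=f
S=r.get_image("scene");h=cv2.resize(S['frame'][120:264,170:362,::-1],(512,384),interpolation=2)
cv2.imwrite('pics/w4.png',cv2.resize(np.hstack([g,h]),(800,300)))
E
```

```text
time: 16.48
position: [0.531, -0.1929, 0.2105]
orientation: [3.14, -0.006, -0.159]
force: [0.3, 0.3, 0.9]
finger_gap: 0.006
grip_force: 0.0
[ 0.53103287 -0.19291988  0.21048779] [0.30638661 0.26240666 0.86555784] 0.005833375443014898
[(0.89, [144.4, 251.2]), (0.33, [122.8, 385.1])]
```

View pics/w4.png

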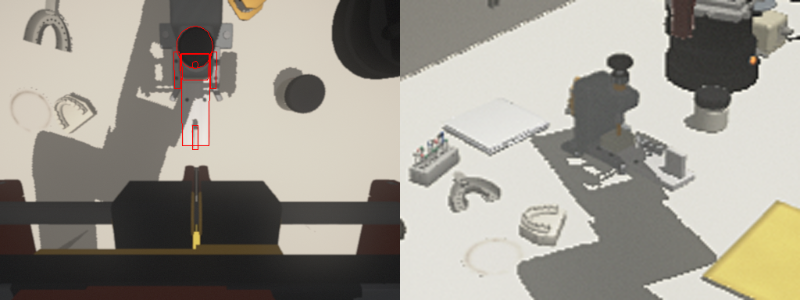

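The carrier sits home under the plunger and matches the overlay, with the knob in the wrist view at (195,47). The cast at (75,112) and the jar at (300,92) are undisturbed. Next is the knob.

```bash
python3 -m handwheel '[0.93,-0.144,0,0,0,0,1,0.93,-0.144,0,0,0,0,1,0.93,-0.144,0,0,0,0,1,0.93,-0.144,0,0,0,0,1,0.9,-0.144,-0.4,0,0,0,1,0,0,-0.6,0,0,0,1,0,0,-0.2,0,0,0,1,0,0,-0.1,0,0,0,1,0,0,0,0,0,0,1,0,0,0,0,0,0,1]'
```

```text
time: 17.47
position: [0.6439, -0.2099, 0.1747]
orientation: [-3.141, 0.001, -0.159]
force: [0.9, 0.5, 0.5]
finger_gap: 0.007
grip_force: 0.0
```

```bash
python3 -m handwheel '[0.12,-0.04,-0.1,0,0,0,1,0,0,-0.1,0,0,0,1,0,0,-0.08,0,0,0,1,0,0,-0.08,0,0,0,1]'
```

```text
time: 17.8
position: [0.6478, -0.2111, 0.1661]
orientation: [3.142, -0.001, -0.159]
force: [0.0, 1.1, 0.0]
finger_gap: 0.004
grip_force: 0.0
```

```bash
python3 -m handwheel '[0,0,-0.08,0,0,0,1,0,0,-0.08,0,0,0,1,0,0,-0.08,0,0,0,1]'
```

```text
time: 18.05
position: [0.6477, -0.211, 0.1597]
orientation: [-3.141, 0.0, -0.159]
force: [0.4, 0.3, 0.1]
finger_gap: 0.006
grip_force: 0.0
```

No contact at z 0.160, although the knob should be at 0.166, so I'll look.

```bash
python3 - <<'E'
from bench import r
from h import *
o=r.get_obs();print(o['position'],o['force'],o['time'])
g=[]
for c,(y,x) in(("scene",(120,235)),("side",(120,195))):
    d=r.get_image(c);f=d['frame'][:,:,::-1].copy()
    f=cv2.resize(f,None,fx=5,fy=5,interpolation=2)
    for q,col in((KNOB[0],(0,0,255)),): 
        cv2.polylines(f,[cv2.convexHull(np.round((proj(d,place(q,(.6477,-.211,0)))+.5)*5).astype(np.int32))],1,col)
    u=((proj(d,np.array([o['position']]))[0]+.5)*5).astype(int);cv2.circle(f,tuple(u.tolist()),3,(0,255,0),-1)
    g.append(f[y*5:y*5+450,x*5:x*5+400])
cv2.imwrite('pics/p5.png',np.hstack(g))
E
```

```text
[ 0.64767852 -0.21096888  0.15971496] [0.42817066 0.26965001 0.06340628] 18.05
```

View pics/p5.png

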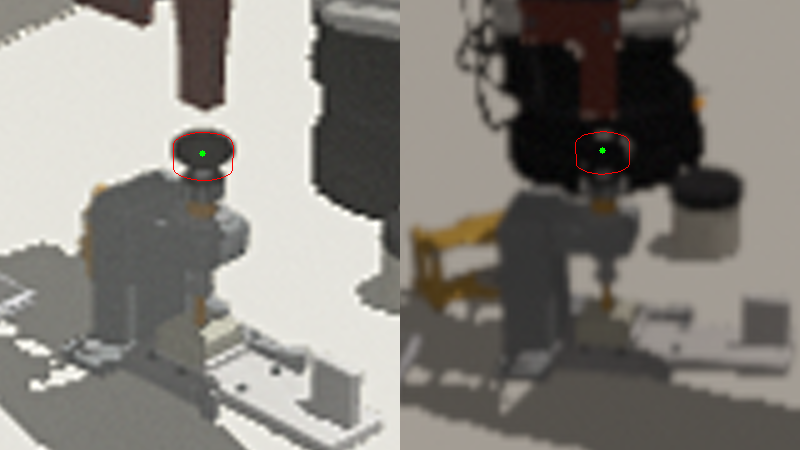

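The picture shows the fingertips still clear above the raised knob in both views, at scene crop (205,108) against a knob top at about (202,135). The visible tips sit roughly 1.5–2 cm behind the nominal TCP. The carrier is home and lateral alignment is good, so I'll continue down on force feedback.

```bash
python3 -m handwheel '[0,0,-0.08,0,0,0,1,0,0,-0.08,0,0,0,1,0,0,-0.08,0,0,0,1]'
```

```text
time: 18.4
position: [0.6478, -0.211, 0.1538]
orientation: [-3.142, -0.0, -0.159]
force: [0.1, 0.0, 0.2]
finger_gap: 0.007
grip_force: 0.0
```

```bash
python3 -m handwheel '[0,0,-0.06,0,0,0,1,0,0,-0.06,0,0,0,1]'
```

```text
time: 18.57
position: [0.6477, -0.211, 0.1507]
orientation: [-3.141, 0.0, -0.159]
force: [0.3, -0.4, 0.2]
finger_gap: 0.005
grip_force: 0.0
```

```bash
python3 -m handwheel '[0,0,-0.06,0,0,0,1,0,0,-0.06,0,0,0,1]'
```

```text
time: 18.73
position: [0.6478, -0.211, 0.1478]
orientation: [-3.141, -0.0, -0.159]
force: [-0.2, 0.3, -0.1]
finger_gap: 0.002
grip_force: 0.0
```

```bash
python3 -m handwheel '[0,0,-0.06,0,0,0,1,0,0,-0.06,0,0,0,1]'
```

```text
time: 18.9
position: [0.6478, -0.2111, 0.1448]
orientation: [-3.142, -0.0, -0.159]
force: [-0.7, 0.4, -0.4]
finger_gap: 0.004
grip_force: 0.0
```

```bash
python3 -m handwheel '[0,0,-0.06,0,0,0,1,0,0,-0.06,0,0,0,1]'
```

```text
time: 19.07
position: [0.6477, -0.211, 0.1418]
orientation: [-3.142, -0.0, -0.159]
force: [0.4, -0.3, 0.7]
finger_gap: 0.002
grip_force: 0.0
```

```bash
python3 - <<'E'
from bench import r
from h import *
o=r.get_obs();print(o['position'],o['force'],o['time'])
g=[]
for c,(y,x) in(("scene",(120,235)),("side",(120,195))):
    d=r.get_image(c);f=cv2.resize(d['frame'][:,:,::-1],None,fx=5,fy=5,interpolation=2)
    u=((proj(d,np.array([o['position']]))[0]+.5)*5).astype(int);cv2.circle(f,tuple(u.tolist()),3,(0,255,0),-1)
    g.append(f[y*5:y*5+450,x*5:x*5+400])
cv2.imwrite('pics/p6.png',np.hstack(g))
E
```

```text
[ 0.64774425 -0.21103402  0.14180067] [ 0.36672451 -0.31911675  0.69874745] 19.0667
```

View pics/p6.png

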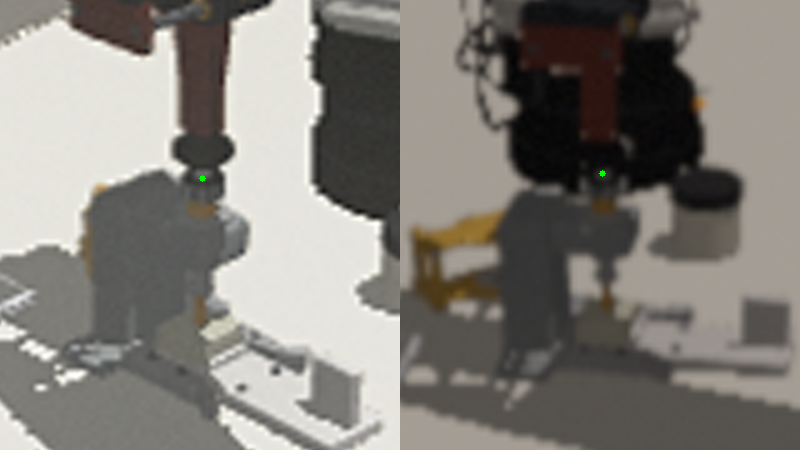

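The fingertips, at crop (202,137), are just about at the knob top, so contact is imminent. The true tip sits about 25 mm above the reported TCP when shut. I'll continue in small steps.

```bash
python3 -m handwheel '[0,0,-0.06,0,0,0,1,0,0,-0.04,0,0,0,1]'
```

```text
time: 19.33
position: [0.6478, -0.211, 0.1394]
orientation: [-3.142, -0.0, -0.159]
force: [-0.5, 0.3, 0.5]
finger_gap: 0.005
grip_force: 0.0
```

```bash
python3 -m handwheel '[0,0,-0.05,0,0,0,1,0,0,-0.05,0,0,0,1]'
```

```text
time: 19.5
position: [0.6477, -0.211, 0.1368]
orientation: [-3.141, -0.0, -0.159]
force: [0.3, 0.2, 0.5]
finger_gap: 0.007
grip_force: 0.0
```

```bash
python3 -m handwheel '[0,0,-0.05,0,0,0,1,0,0,-0.05,0,0,0,1]'
```

```text
time: 19.67
position: [0.6478, -0.2111, 0.1348]
orientation: [-3.142, -0.0, -0.159]
force: [-1.3, 1.0, 3.6]
finger_gap: 0.004
grip_force: 2.1
```

Contact with the knob at TCP z≈0.1355. I'll press down while watching force and z.

```bash
python3 -m handwheel '[0,0,-0.06,0,0,0,1,0,0,-0.06,0,0,0,1]'
```

```text
time: 19.83
position: [0.6478, -0.2111, 0.1318]
orientation: [3.142, -0.0, -0.159]
force: [-1.5, 0.4, 6.7]
finger_gap: 0.006
grip_force: 3.3
```

```bash
python3 -m handwheel '[0,0,-0.06,0,0,0,1,0,0,-0.06,0,0,0,1]'
```

```text
time: 20.0
position: [0.6479, -0.2111, 0.129]
orientation: [3.142, -0.001, -0.159]
force: [-2.0, 0.6, 7.0]
finger_gap: 0.003
grip_force: 3.5
```

```bash
python3 -m handwheel '[0,0,-0.04,0,0,0,1,0,0,-0.04,0,0,0,1]'
```

```text
time: 20.17
position: [0.6479, -0.2111, 0.1271]
orientation: [3.142, -0.001, -0.159]
force: [-3.1, 0.6, 7.0]
finger_gap: 0.007
grip_force: 3.7
```

```bash
python3 -m handwheel '[0,0,-0.04,0,0,0,1,0,0,0,0,0,0,1]'
```

```text
time: 20.33
position: [0.6479, -0.211, 0.1268]
orientation: [3.141, -0.001, -0.158]
force: [-3.6, 0.1, 11.2]
finger_gap: -0.0
grip_force: 5.6
```

```bash
python3 -m handwheel '[0,0,-0.03,0,0,0,1,0,0,0,0,0,0,1,0,0,0,0,0,0,1]'
```

```text
time: 20.58
position: [0.6479, -0.2111, 0.1268]
orientation: [3.141, -0.001, -0.158]
force: [-4.1, 2.4, 14.5]
finger_gap: 0.005
grip_force: 7.5
```

z has stalled at 0.1268 while the force rises, so the knob is on the stop with about 7 N of bearing. Hold for about a second.

```bash
python3 -m handwheel '[0,0,0,0,0,0,1,0,0,0,0,0,0,1,0,0,0,0,0,0,1,0,0,0,0,0,0,1,0,0,0,0,0,0,1,0,0,0,0,0,0,1,0,0,0,0,0,0,1,0,0,0,0,0,0,1,0,0,0,0,0,0,1,0,0,0,0,0,0,1]'
```

```text
time: 21.42
position: [0.6479, -0.2111, 0.1268]
orientation: [3.141, -0.001, -0.158]
force: [-4.6, 1.3, 15.2]
finger_gap: 0.007
grip_force: 7.5
```

```bash
python3 -m handwheel '[0,0,0,0,0,0,1,0,0,0.06,0,0,0,1,0,0,0.1,0,0,0,1,0,0,0.1,0,0,0,1,0,0,0.1,0,0,0,1,0,0,0.1,0,0,0,1,0,0,0.2,0,0,0,1,0,0,0.5,0,0,0,1,0,0,1,0,0,0,1,0,0,1,0,0,0,1]'; python3 -m handwheel '[-0.5,0.08,0.6,0,0,0,1,-1,0.15,0,0,0,0,1,-1,0.15,0,0,0,0,1,-1,0.15,0,0,0,0,1,-1,0.15,0,0,0,0,1,-0.5,0.08,0,0,0,0,1,0,0,0,0,0,0,1,0,0,0,0,0,0,1]'
python3 - <<'E'
from bench import r
from h import *
o=r.get_obs();print(o['position'],o['force'],o['time'])
d=wristcam(r.get_image("wrist"),o);f=d['frame'][:,:,::-1].copy()
p=(.6477,-.2110,-.16)
for q in CAR[:3]: cv2.polylines(f,[cv2.convexHull(np.round(proj(d,place(q,p))).astype(np.int32))],1,(0,0,255))
S=r.get_image("scene");h=cv2.resize(S['frame'][120:264,170:362,::-1],(512,384),interpolation=2)
cv2.imwrite('pics/w7.png',cv2.resize(np.hstack([f,h]),(800,300)))
E
```

```text
time: 22.25
position: [0.6469, -0.2107, 0.2037]
orientation: [-3.141, 0.003, -0.159]
force: [0.4, 0.2, 0.8]
finger_gap: 0.003
grip_force: 0.0
time: 22.92
position: [0.5231, -0.1922, 0.2195]
orientation: [3.141, -0.002, -0.159]
force: [0.5, 1.1, -0.3]
finger_gap: 0.008
grip_force: 0.0
[ 0.5230865  -0.1922295   0.21952299] [ 0.52796891  1.14389308 -0.29092855] 22.9167
```

View pics/w7.png

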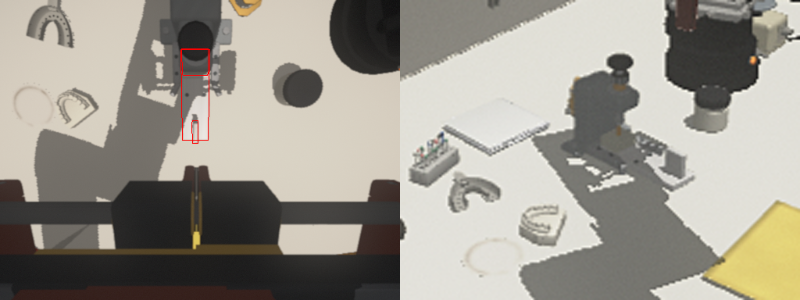

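The plunger is back up with its knob at (195,42), the carrier is still home in the overlay, and the cast at (75,107) and jar at (298,88) are untouched.

```bash
python3 -c "
from bench import r
print(r.close_job())"
```

```text
the job is handed in; nothing more can be done
None
```

The job is handed in at about 23 s: the carrier is home in the press (peak force seen about 15 N), the knob was held on its stop for about a second with about 7–8 N bearing and sprang back up, driving the pin an estimated 4–5 mm, and the cast and jar were left untouched.

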